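# Clip a tabbed plate into the tacking fixture

### The arm

A 6-joint arm with a two-finger parallel gripper is mounted at the origin on the work surface; the furniture and walls round the work are solid. World frame = base frame: x ahead of the robot, y to its left, z up, the work surface at z = 0. Lengths are in m, angles in rad, forces in N, time in s.
With the tool pointing down it reaches from about 0.3 to 0.825 m from the base axis. Payload 5.4 kg.
Tool frame: the origin (TCP) lies at the very end of the fingers, on their centre line; the grasp point (between the pads) lies 19 mm behind it (tcp_to_grasp is the z of the grasp point in the tool frame, in m); z points along the fingers, y is the line along which they close (so a half turn about z gives the same grasp; the last joint's range is limited). The gripper opens to 92 mm and grips with 3 to 60 N. Pads are 20 mm wide; open, the fingers measure 128 mm over their backs; the gripper's body (75 mm by 189 mm) begins 69 mm behind the grasp point.
Start: joints at [-1.326, 0.158, 1.597, -0, 1.386, -0.21], TCP at [0.253, -0.517, 0.181] pointing down, gripper open.
Joint ranges: [-2.91, 2.91], [-0.94, 2.29], [0.18, 2.7], [-1.29, 4.43], [0.17, 2.64], [-3, 3]. Speed limits (rad/s): [2.57, 2.57, 3.14, 3.14, 3.14, 3.14].

### API

Orientations are given as a rotation vector (axis times angle).
In Python, from cell import sense, capture, camera_info, hand_in, tcp_to_grasp gives the robot as it stands. The module is installed in compiled form; this text tells all that it offers.
- The arm moves only by the shell command python3 -m creep 'ROWS' [OPENING]. ROWS is text: rows parted by semicolons, each of 6 numbers parted by spaces: the shift along the world's x, y, z each as a share of 200 mm, from -1 to 1, then the turn, a rotation vector about the world's x, y, z each as a share of 2 rad, from -1 to 1. In form: x y z wx wy wz; .... A call has exactly 5 rows; each row is the pose to reach, as a shift and turn from the pose commanded when the call began; what a row does not reach only later rows make up. A row lasts 1/8 s, in which the tool goes at most 62.5 mm and 10.7 degrees, less where a joint would pass 70% of its speed; a pose out of reach is approached as far as the arm can. A call with a number of a shift or a turn outside -1 to 1 is refused whole. A call with a gripper value outside its range is refused whole. OPENING is the closure, from -1 (fully open) to 1 (shut), set as the call begins (- or left out, the last holds). The fingers move at their own pace and stop on an object; the grip force is fixed at half the most. Time passes only in rows, so rows that repeat a pose let the fingers close, or fill a call up. It gives the time, the measured TCP pose, the force, the opening and the grip force at its end, in the units of the state.
- sense(): the state, without advancing time (a new reading comes with each control period).
- capture(name): name is "side" or "top" or "wrist"; returns the picture (480x640x3 uint8, red, green, blue); there is no depth.
- camera_info(name): a dict with "fx", "fy", "cx", "cy" (pixels), "eye" and "rotation" of the camera in the world; the wrist camera has in their place "T_tool_cam" (4x4, takes a point from camera to tool coordinates, whose origin is the TCP and whose axes are the flange's). Camera axes: x right, y down, z forward; pixel columns grow to the right and rows downward; lengths in m; the calibration is good to about 2 mm. The wrist camera is an equidistant fisheye: a pixel r from the principal point sees the ray r / f radians off the axis. A picture is of the moment at which its call begins: read the wrist's pose just before it. camera_info takes no time and is no camera call.
- hand_in(): hands the job in; it is judged then, once.
The state is a dict: "time_s": time; "joint_pos": joint angles; "joint_vel": joint speeds; "joint_efforts": joint torques, N m; "tool_pos": TCP position; "ee_rot": TCP orientation; "contact_force": force on the tool from outside, world axes, zero at the start; "ft_torque": the same for the moment, N m; "opening": finger opening in m; "gripper_force": force on a finger pad.
Only numpy, scipy, OpenCV 4.12 (cv2) and the standard library are available. Lean on these libraries where they do the work, as an engineer would, in place of code of your own. Each camera call takes 0.05 s, during which the arm holds its last target. There are 200 camera calls.

### The job

Make the tabbed plate ready for tacking: move it from the wooden rack into the grey fixture, so that all four teeth are fully down in their slots and it stands in front of the upright ear. Then squeeze the spring clamp off its rail and let it close over the top edges, so that it grips the plate and the ear together, handles up. Let go, and do not knock the other tools about.

Things in the scene. Friction and masses are not known exactly. Their poses are not given: they have to be found in the camera images.
- fixture: Grey fixture, fixed: slotted base 80 (x) x 210 (y) x 24 (z) mm; at its +y end an upright steel ear 50 mm wide (y 45 to 95 mm), front face at x = 6.5, back face at x = 14.5, top at z = 84 mm (top 14 mm set back 3 mm in front as a lead-in); behind the ear a foot 24 mm deep, up to z = 32 mm. Origin: centre of the underside, z up.
- slots (a point): Centre of the base's top face, fixture axes, 24 mm above its origin. Four blind slots, 14 (x) x 22 (y) mm, 18 mm deep, 3 mm chamfers, at x = 0, y = -66, -22, 22, 66 mm from here. Seated, the plate's shoulders rest on this face: its origin 16 mm below this point, x within -2 to +1.5 mm (best aim -0.3), y within 2 mm; long side along y, either way round.
- clamp_spot (a point): Point at (5.5, 70, 84) mm in the fixture's frame, fixture axes: middle of the top edge of ear and plate together (18 mm thick in x once clamped; up to 3.5 mm more in front before). The clamp belongs here, closing along the fixture's x, its origin 9 to 30 mm above this point.
- plate: Loose aluminium plate, about 0.3 kg, 10 (x) x 180 (y) x 76 (z) mm, upright: a solid plate 60 mm high over four teeth 16 mm long (last 4 mm narrower), 10 x 18 mm, at y = -66, -22, 22, 66 mm. Origin: centre, at the teeth's lower ends; z up, top edge at z = 76 mm. May be turned half round. Grip across the thickness at the middle of the top edge.
- rack: Light wooden rack, fixed, 70 x 200 mm, with a 15 mm wide groove along its y between two strips; groove floor at z = 12 mm, strip tops at z = 40 mm. The plate stands in it on its teeth. Origin: centre of the underside.
- rail: Light wooden storage rail, fixed: foot 80 x 150 x 12 mm with an upright board 18 mm thick (x), 150 mm long (y), top at z = 78 mm. The clamp starts clipped on its top edge, anywhere along its middle 70 mm. Origin: centre of the underside.
- clamp: Loose steel spring clamp like a big clothes peg, 0.11 kg, 32 mm wide (y), same both ways round: jaws down, black-sleeved handles up. Origin: middle of its hinge barrel (radius 6 mm); x: the way it opens, y: along the barrel, z: up between the handles, whose tips are at z = 54 mm.
- clamp_grip (a point): Where to squeeze: midway between the handles, 36 mm above the barrel, clamp's axes. Outsides here about 46 mm apart on the rail (53 at the tips). About 20 N squeezes them to their stop: flat, parallel, 33 mm apart, jaws open 36 mm. Gripped with 40 N or more it can be carried squeezed; opening the fingers past 60 mm lets it close.
- clamp_jaw (a point): Between the two jaw pads, 50 mm below the barrel, clamp's axes. Flat rubber pads 26 (y) x 14 (z) mm centred at this height; on an 18 mm thickness they are parallel and press with about 11 N.
- clamp_front (a joint): Angle of the clamp's front half (rad); the rear half mirrors it. 0: jaw gap 18 mm (as on the rail, or on plate and ear); -0.18: jaws shut; +0.19: handles squeezed to the stop, jaw gap 36 mm.
- scraper: Bystander: scraper with wooden handle, 60 x 168 x 16 mm, lying flat among the task's things.
- masking_tape: Bystander: roll of masking tape, 105 mm across, 25 mm high.
- tape_measure: Bystander: tape measure, 36 x 82 x 68 mm.
- paint_tin: Bystander: paint tin, 86 mm across, 91 mm high.
There are look-alikes about, which are no part of the job. There is more than one size of the clamp; the one meant has the size given above.

How it is judged:
By the outcome, as a careful person would: the job done as asked, in the order asked, and still so for the second after the job is handed in, with the robot touching nothing.
It also fails if it takes over 54 s, if anything falls off the work surface, if the arm or the gripper's body presses on something with over 40 N, if the wrist force passes 120 N, or if a joint passes its speed limit or range.

## Working session

There is one attempt and no reset: what is moved stays moved. The work goes in short steps, Python scripts to look and compute and a shell command to move; the robot and the scene stay as the last step left them, time stands still between calls to the robot, and variables do not carry over. Pictures are saved under pics/ and viewed, at most 10 in all, crops included, and the job is handed in when it is done.

```bash
mkdir -p pics; cat > h.py <<'E'
import numpy as np, cv2
from scipy.spatial.transform import Rotation as R
from cell import sense, capture, camera_info, hand_in, tcp_to_grasp
def ray(name,u,v,s=None):
    c=camera_info(name)
    if name=='wrist':
        T=np.array(c['T_tool_cam']);s=s or sense()
        Rw=R.from_rotvec(s['ee_rot']).as_matrix();p=np.array(s['tool_pos'])
        x,y=u-c['cx'],v-c['cy'];r=np.hypot(x,y);th=r/c['fx']
        d=np.array([np.sin(th)*x/max(r,1e-9),np.sin(th)*y/max(r,1e-9),np.cos(th)])
        return p+Rw@T[:3,3],Rw@T[:3,:3]@d
    d=np.array([(u-c['cx'])/c['fx'],(v-c['cy'])/c['fy'],1.])
    return np.array(c['eye']),np.array(c['rotation'])@d
def onz(name,u,v,z,s=None):
    o,d=ray(name,u,v,s);return o+d*(z-o[2])/d[2]
def two(a,b):
    (o1,d1),(o2,d2)=a,b
    A=np.stack([d1,-d2],1);t=np.linalg.lstsq(A,o2-o1,rcond=None)[0]
    p,q=o1+t[0]*d1,o2+t[1]*d2
    return (p+q)/2,np.linalg.norm(p-q)
def proj(name,P,s=None):
    c=camera_info(name);P=np.array(P,float)
    if name=='wrist':
        T=np.array(c['T_tool_cam']);s=s or sense()
        Rw=R.from_rotvec(s['ee_rot']).as_matrix();o=np.array(s['tool_pos'])+Rw@T[:3,3]
        q=(P-o)@(Rw@T[:3,:3]);r=np.linalg.norm(q[:2]);th=np.arctan2(r,q[2])
        return np.array([c['cx'],c['cy']])+c['fx']*th*q[:2]/r
    q=(P-np.array(c['eye']))@np.array(c['rotation'])
    return np.array([c['cx']+c['fx']*q[0]/q[2],c['cy']+c['fy']*q[1]/q[2]])
def snap(name,fn):
    s=sense();im=capture(name);cv2.imwrite('pics/'+fn,im[:,:,::-1]);return im,s
E
python3 - <<'E'
from h import *
s=sense();print(s)
for n in('top','side','wrist'):
    snap(n,n+'0.png');print(n,camera_info(n))
print(tcp_to_grasp)
E
```

```text
{'time_s': 0.0, 'joint_pos': array([-1.32608763e+00,  1.59062443e-01,  1.59820534e+00,  1.24198836e-05,
        1.38620072e+00, -2.10113897e-01]), 'joint_vel': array([-1.28513190e-03, -8.67649315e-04, -4.85811612e-04, -1.66253127e-04,
        5.54707821e-05,  3.13793148e-04]), 'joint_efforts': array([ 9.33653209e-04, -3.85561860e+01, -3.22110021e+01,  7.02233473e-02,
        3.78390891e-02, -1.40979628e-04]), 'tool_pos': array([ 0.25240878, -0.51588208,  0.18042493]), 'ee_rot': array([-3.05888033e+00, -7.07865229e-01,  3.17751981e-05]), 'contact_force': array([0.36084355, 0.94548061, 0.1751119 ]), 'ft_torque': array([ 0.00912282, -0.01162843, -0.02254466]), 'gripper_force': 0.0, 'opening': 0.0915564836900971}
top {'fx': 498.843288923304, 'fy': 498.843288923304, 'cx': 320.4118834541778, 'cy': 234.41200857537513, 'eye': array([0.28193083, 0.02218905, 1.22628981]), 'rotation': array([-2.113626  ,  2.10693738, -0.17449609])}
side {'fx': 539.6963623728677, 'fy': 539.6963623728677, 'cx': 326.9672384517378, 'cy': 238.83173666535805, 'eye': array([ 0.00321633, -1.21239822,  0.78709237]), 'rotation': array([-2.00453321,  0.37729015, -0.23325422])}
wrist {'fx': 371.64829954431775, 'fy': 371.64829954431775, 'cx': 319.2827919224648, 'cy': 243.9929721452793, 'T_tool_cam': array([[ 4.55097640e-05, -9.70135689e-01, -2.42562863e-01,
         6.72747878e-02],
       [ 9.99999812e-01, -1.04195235e-04,  6.04351670e-04,
         5.78475442e-05],
       [-6.11577019e-04, -2.42562845e-01,  9.70135502e-01,
        -2.04343545e-01],
       [ 0.00000000e+00,  0.00000000e+00,  0.00000000e+00,
         1.00000000e+00]])}
-0.0187
```

View pics/top0.png

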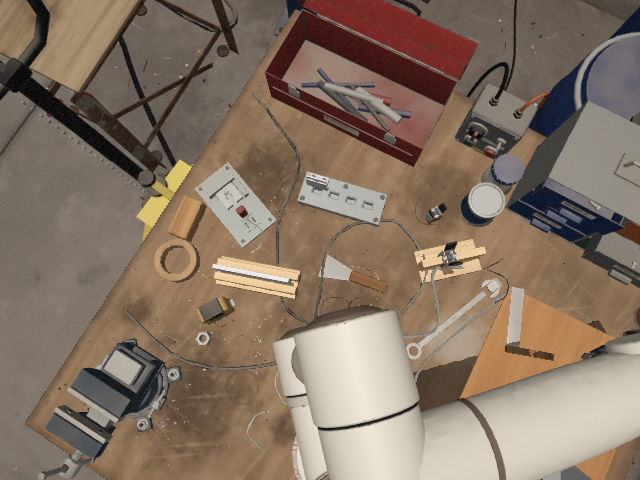

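View pics/side0.png

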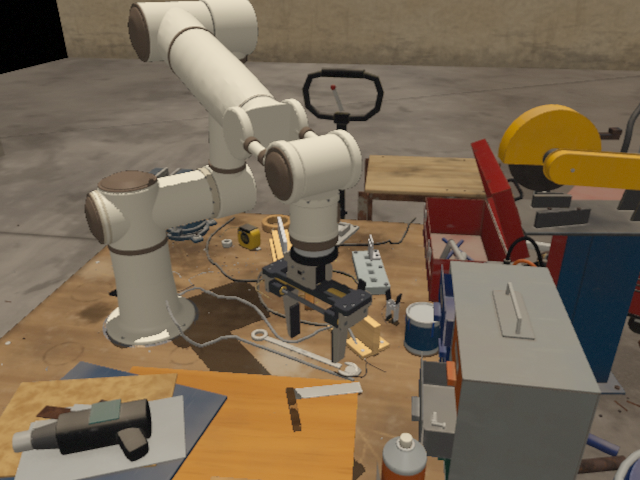

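The top view shows: the fixture at (342,198) with its ear at (318,182); a toggle-clamp base as look-alike at (235,203); the rack with the plate at (257,277); the rail at (450,258) with a clamp on it; and a second clamp standing at (435,212). The side view shows the gripper above the rail. I'll confirm which clamp in an enlarged crop.

```bash
sed -i "s/np.array(c\['rotation'\])/R.from_rotvec(c['rotation']).as_matrix()/g" h.py
python3 - <<'E'
from h import *
im=cv2.imread('pics/top0.png')
a=cv2.resize(im[160:310,180:330],(600,600),interpolation=cv2.INTER_CUBIC)
cv2.imwrite('pics/c1.png',cv2.resize(im[160:310,200:400],(800,600),interpolation=cv2.INTER_CUBIC))
cv2.imwrite('pics/c2.png',cv2.resize(im[190:290,400:500],(600,600),interpolation=cv2.INTER_CUBIC))
E
```

```text
(no output)
```

View pics/c1.png

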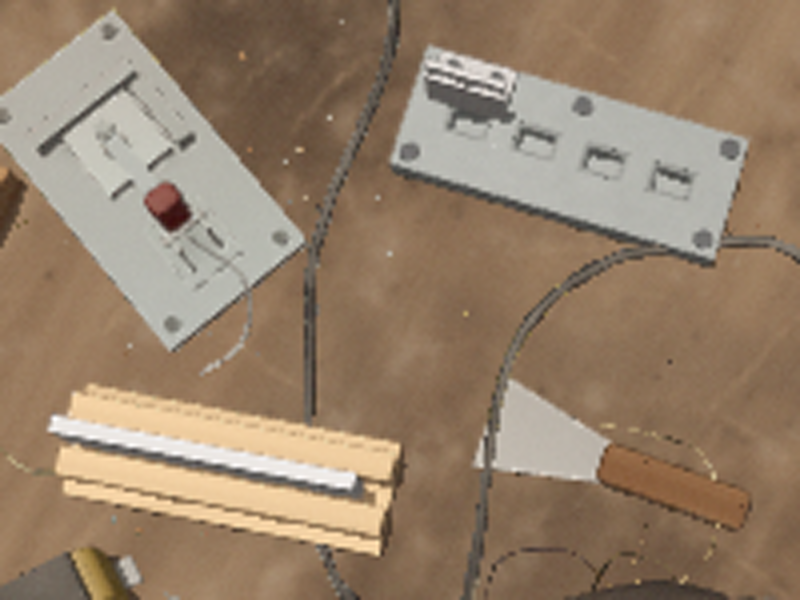

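View pics/c2.png

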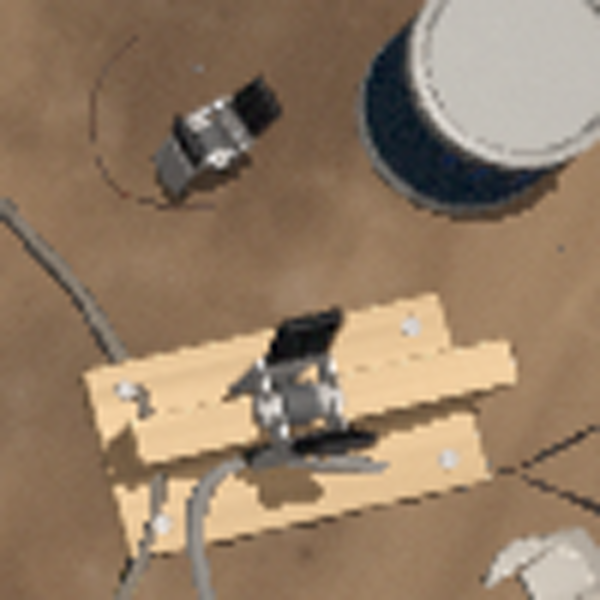

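The clamps are at (435,212), which is small and stands loose on the table, and at (450,256), which is larger, sits on the rail and has its black handles up. The rail clamp fits the description, and I'll check its size next. The first crop shows the slotted fixture with the ear at its upper-left (+y) end, and the plate's top edge running from crop (50,425) to (357,482).

```bash
python3 - <<'E'
from h import *
t=lambda u,v,z:onz('top',200+u/4,160+v/4,z)[:2]
k=lambda u,v,z:onz('top',400+u/6,190+v/6,z)[:2]
np.set_printoptions(precision=4,suppress=True)
print('fixt BL,BR,TR',t(392,163,.024),t(716,250,.024),t(748,138,.024))
print('slots',[t(*p,.024) for p in((470,126),(537,139),(604,160),(671,180))])
print('ear top L,R',t(430,48,.084),t(516,72,.084))
print('plate L,R',t(50,425,.088),t(357,482,.088), np.linalg.norm(t(50,425,.088)-t(357,482,.088)))
print('rack corners',t(72,395,.04),t(400,445,.04),t(380,543,.04))
print('rail top corners',k(140,460,.078),k(130,425,.078),k(515,380,.078),k(508,342,.078))
print('clamp barrel ends',k(265,408,.1),k(335,397,.1)); print('handles',k(305,335,.15),k(320,442,.15),k(278,348,.15),k(342,318,.15))
E
```

```text
fixt BL,BR,TR [0.5985 0.1095] [ 0.5432 -0.0908] [ 0.6143 -0.1118]
slots [array([0.6223, 0.0611]), array([0.6139, 0.0193]), array([ 0.6003, -0.0223]), array([ 0.5875, -0.0637])]
ear top L,R [0.6537 0.0834] [0.6386 0.0319]
plate L,R [0.4259 0.3004] [0.3935 0.1223] 0.18100664779413975
rack corners [0.4502 0.2996] [0.4204 0.1011] [0.3621 0.1122]
rail top corners [ 0.4273 -0.1858] [ 0.4409 -0.1825] [ 0.4586 -0.3305] [ 0.4735 -0.3286]
clamp barrel ends [ 0.4444 -0.2295] [ 0.4486 -0.2559]
handles [ 0.4639 -0.2338] [ 0.4249 -0.2375] [ 0.4591 -0.2239] [ 0.4702 -0.2474]
```

```bash
python3 -m creep '.15 .19 .1 0 0 .04;.3 .38 .2 0 0 .08;.45 .57 .3 0 0 .12;.6 .76 .4 0 0 .16;.75 .95 .5 0 0 .2'
python3 - <<'E'
from h import *
import pickle
im,s=snap('wrist','w1.png');pickle.dump(s,open('w1.pkl','wb'))
E
python3 -m creep '.1 .2 0 0 0 .04;.2 .4 0 0 0 .08;.3 .6 0 0 0 .12;.4 .8 0 0 0 .16;.5 1 0 0 0 .2'
python3 -m creep '0 .12 0 0 0 .014;0 .24 0 0 0 .028;0 .36 0 0 0 .042;0 .48 0 0 0 .056;0 .5 0 0 0 .068'
python3 - <<'E'
from h import *
import pickle
im,s=snap('wrist','w2.png');pickle.dump(s,open('w2.pkl','wb'));print(s['tool_pos'],s['ee_rot'])
print('fix ctr',proj('wrist',[.606,-.001,.024],s))
a=cv2.imread('pics/w1.png');b=cv2.imread('pics/w2.png')
cv2.imwrite('pics/m1.png',cv2.resize(np.hstack([a,b]),(800,300),interpolation=cv2.INTER_AREA))
E
```

```text
time_s: 0.78
tool_pos: [0.4032, -0.3251, 0.2818]
ee_rot: [-2.857, -1.306, 0.0]
contact_force: [0.4, 0.3, -0.5]
opening: 0.092
gripper_force: 0.0
time_s: 1.45
tool_pos: [0.5029, -0.1253, 0.281]
ee_rot: [-2.541, -1.847, 0.0]
contact_force: [1.4, 0.4, -0.4]
opening: 0.0918
gripper_force: 0.0
time_s: 2.08
tool_pos: [0.5024, -0.0257, 0.2811]
ee_rot: [-2.409, -2.016, 0.0]
contact_force: [0.1, -1.0, 0.4]
opening: 0.0918
gripper_force: 0.0
[ 0.50238264 -0.02573573  0.28114275] [-2.40925342e+00 -2.01572556e+00  3.98345105e-04]
fix ctr [397.58094754 173.87029919]
```

View pics/m1.png

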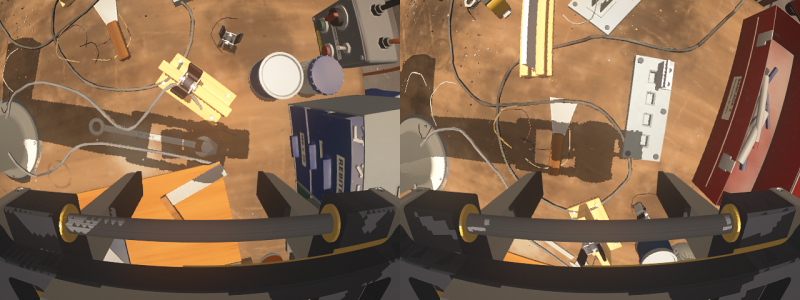

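w1 shows the clamp on the rail at about (293,130) full-size. w2 shows the fixture centred at about (395,173), which matches the prediction of (398,174). I'll go to the plate now and measure the fixture from w2 on the way.

```bash
python3 -m creep '-.06 .16 -.05 0 0 0;-.12 .32 -.1 0 0 0;-.18 .48 -.15 0 0 0;-.24 .64 -.2 0 0 0;-.3 .8 -.25 0 0 0'
python3 -m creep '-.05 .12 -.05 0 0 0;-.1 .24 -.1 0 0 0;-.16 .385 -.15 0 0 0;-.16 .385 -.15 0 0 0;-.16 .385 -.15 0 0 0'
python3 - <<'E'
from h import *
import pickle
im,s=snap('wrist','w3.png');pickle.dump(s,open('w3.pkl','wb'));print(s['tool_pos'],s['ee_rot'])
print('plate ends',proj('wrist',[.4259,.3004,.088],s),proj('wrist',[.3935,.1223,.088],s))
print('tcp below',proj('wrist',[.41,.211,.088],s))
# fixture crop from w2, rays
b=cv2.imread('pics/w2.png');a=cv2.imread('pics/w3.png')
c=b[80:270,330:450];c=cv2.resize(c,(360,570),interpolation=cv2.INTER_CUBIC)
cv2.imwrite('pics/m2.png',np.hstack([c,cv2.resize(a[0:400,160:480],(440,550))[:550] if 0 else cv2.copyMakeBorder(cv2.resize(a[0:420,150:460],(420,569)),0,1,0,0,0)]))
E
```

```text
time_s: 2.75
tool_pos: [0.4425, 0.1334, 0.231]
ee_rot: [2.413, 2.011, -0.0]
contact_force: [-0.2, -0.3, 0.9]
opening: 0.0918
gripper_force: 0.0
time_s: 3.38
tool_pos: [0.4113, 0.2095, 0.2017]
ee_rot: [2.412, 2.011, 0.0]
contact_force: [1.4, -0.0, 0.1]
opening: 0.0917
gripper_force: 0.0
[0.41130143 0.20946013 0.20168897] [2.41218705e+00 2.01132777e+00 1.69175288e-04]
plate ends [317.24388709 123.99567366] [317.60854329 322.60244925]
tcp below [317.80173554 228.97209979]
```

View pics/m2.png

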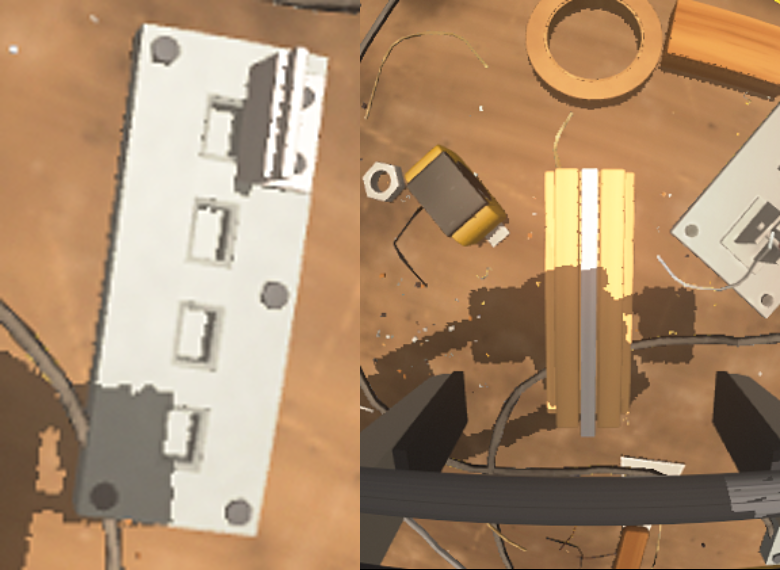

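The crop shows the fixture in w2: slots at about (212,232), (196,335) and (186,436) in crop pixels, with the ear at the top right. In w3 the plate is vertical at full-size column ~320, rows 124–322, against a prediction of 317, 124–322. So the grasp is aligned to within 2 mm.

```bash
python3 -m creep '0 0 -.15 0 0 0;0 0 -.3 0 0 0;0 0 -.45 0 0 0;0 0 -.6 0 0 0;0 .005 -.75 0 0 0'
python3 -m creep '0 0 0 0 0 0;0 0 0 0 0 0;0 0 0 0 0 0;0 0 0 0 0 0;0 0 0 0 0 0' 1
python3 - <<'E'
from h import *
import pickle
np.set_printoptions(precision=4,suppress=True)
s=pickle.load(open('w2.pkl','rb'))
t=lambda u,v,z:onz('wrist',330+u/3,80+v/3,z,s)[:2]
TL,BR,BL,TR=t(140,24,.024),t(257,535,.024),t(80,515,.024),t(329,56,.024)
print('corners',TL,BL,BR,TR,'len',np.linalg.norm(TL-BL),np.linalg.norm(BL-BR),'ctr',(TL+BR)/2,(BL+TR)/2)
S=np.array([t(212,232,.024),t(196,335,.024),t(186,436,.024)]);print(S,np.linalg.norm(np.diff(S,axis=0),axis=1))
for a,b in((TL,BL),(TR,BR),(S[0],S[2])):
    d=a-b;print('yaw',np.degrees(np.arctan2(-d[0],d[1])))
E
```

```text
time_s: 4.05
tool_pos: [0.4118, 0.2104, 0.0511]
ee_rot: [2.413, 2.01, 0.002]
contact_force: [-0.1, -0.3, -0.2]
opening: 0.0918
gripper_force: 0.0
time_s: 4.68
tool_pos: [0.411, 0.2115, 0.0519]
ee_rot: [2.412, 2.013, 0.001]
contact_force: [-0.3, -0.5, -0.3]
opening: 0.0441
gripper_force: 0.0
corners [0.598  0.1099] [ 0.5391 -0.0915] [ 0.6154 -0.1146] [0.6769 0.0869] len 0.20979141694338382 0.07977373260009903 ctr [ 0.6067 -0.0024] [ 0.608  -0.0023]
[[ 0.6132  0.019 ]
 [ 0.5998 -0.0229]
 [ 0.5894 -0.0651]] [0.044  0.0435]
yaw -16.326512486465617
yaw -16.965306589102088
yaw -15.775973479009233
```

```bash
python3 -m creep '0 0 0 0 0 0;0 0 0 0 0 0;0 0 0 0 0 0;0 0 0 0 0 0;0 0 0 0 0 0' 1
python3 -m creep '0 0 .06 0 0 0;0 0 .2 0 0 0;0 0 .4 0 0 0;0 0 .6 0 0 0;0 0 .75 0 0 0'
```

```text
time_s: 5.3
tool_pos: [0.4106, 0.2115, 0.0514]
ee_rot: [-2.412, -2.013, -0.0]
contact_force: [-0.1, 0.9, 0.7]
opening: 0.0091
gripper_force: 30.0
time_s: 5.92
tool_pos: [0.4108, 0.2115, 0.2038]
ee_rot: [2.411, 2.012, 0.003]
contact_force: [0.0, 0.1, -2.1]
opening: 0.0091
gripper_force: 30.0
```

```bash
python3 -m creep '.1 -.11 0 0 0 -.006;.2 -.22 0 0 0 -.012;.3 -.33 0 0 0 -.018;.4 -.44 0 0 0 -.022;.49 -.54 0 0 0 -.026'
python3 -m creep '.1 -.11 -.04 0 0 -.006;.2 -.22 -.08 0 0 -.012;.3 -.33 -.12 0 0 -.018;.4 -.44 -.16 0 0 -.022;.48 -.527 -.2 0 0 -.026'
python3 -m creep '0 0 0 0 0 0;0 0 0 0 0 0;0 0 0 0 0 0;0 0 0 0 0 0;0 0 0 0 0 0'
python3 - <<'E'
from h import *
import pickle
im,s=snap('wrist','w4.png');pickle.dump(s,open('w4.pkl','wb'));print(s['tool_pos'],s['ee_rot'])
snap('top','t4.png')
th=np.radians(-16.3);x=np.array([np.cos(th),np.sin(th)]);y=np.array([-np.sin(th),np.cos(th)])
c=np.array([.607,-.002]);
for p in((-40,105),(-40,-105),(0,66),(0,22),(0,-22),(0,-66)):
    q=c+(x*p[0]+y*p[1])/1e3;print(p,proj('wrist',[*q,.024],s))
E
python3 - <<'E'
import cv2
a=cv2.imread('pics/w4.png');cv2.imwrite('pics/w4c.png',cv2.resize(a[0:450,170:470],(400,600)))
E
```

```text
time_s: 6.55
tool_pos: [0.5089, 0.1026, 0.2017]
ee_rot: [-2.464, -1.949, 0.0]
contact_force: [0.1, 0.3, -2.2]
opening: 0.0094
gripper_force: 30.0
time_s: 7.18
tool_pos: [0.605, -0.0029, 0.1614]
ee_rot: [-2.514, -1.884, 0.001]
contact_force: [0.1, -0.8, -2.9]
opening: 0.0093
gripper_force: 30.0
time_s: 7.8
tool_pos: [0.6045, -0.0016, 0.1617]
ee_rot: [2.513, 1.885, 0.0]
contact_force: [-0.2, -0.1, -2.2]
opening: 0.0089
gripper_force: 30.0
[ 0.60448259 -0.00160957  0.16166568] [2.51288291e+00 1.88513591e+00 3.64702981e-04]
(-40, 105) [278.50856962 112.25827659]
(-40, -105) [282.87334553 325.7929343 ]
(0, 66) [322.41232326 153.99326381]
(0, 22) [322.31544309 201.52643629]
(0, -22) [322.19119828 247.52161367]
(0, -66) [322.0472388  290.74765438]
```

View pics/w4c.png

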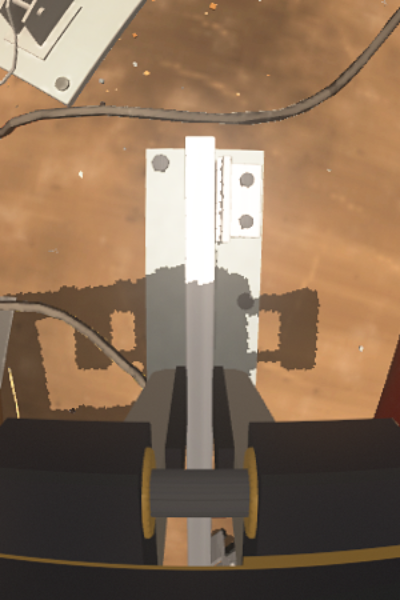

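w4 shows the plate, held, at crop columns 186–215 over the base, whose left edge is at ~146 (full-size 279.5, predicted 278.5). The ear is to its right. I'll take the edges numerically for the last millimetres.

```bash
python3 - <<'E'
from h import *
import pickle
np.set_printoptions(precision=4,suppress=True)
s=pickle.load(open('w4.pkl','rb'));g=cv2.cvtColor(cv2.imread('pics/w4.png'),cv2.COLOR_BGR2GRAY).astype(float)
zt=s['tool_pos'][2]-.0515+.088
def edge(rows,c0,c1,sign,z):
    P=[]
    for r in rows:
        d=np.diff(cv2.GaussianBlur(g[r-1:r+2],(3,3),0)[1][c0:c1])*sign
        k=int(d.argmax())
        if 0<k<len(d)-1:
            a,b,c=d[k-1:k+2];k+=.5*(a-c)/(a-2*b+c) if a-2*b+c else 0
        P.append(onz('wrist',c0+k+.5,r,z,s)[:2])
    P=np.array(P);return P
th=np.radians(-16.3);x=np.array([np.cos(th),np.sin(th)]);y=np.array([-np.sin(th),np.cos(th)]);c=np.array([.607,-.002])
for n,P in(('baseL',edge(range(118,200,2),270,290,1,.024)),('baseR',edge(range(180,195,1),358,374,-1,.024)),('platL',edge(range(112,200,2),300,316,1,zt)),('platR',edge(range(112,195,2),324,338,-1,zt))):
    q=(P-c)@np.array([x,y]).T*1e3
    m=np.abs(q[:,0]-np.median(q[:,0]))<1.5;f=np.polyfit(q[m,1],q[m,0],1)
    print(n,'x at y=0, y=70',np.polyval(f,[0,70]),'yaw err deg',-np.degrees(f[0]),m.sum(),'ys',q[:,1].min(),q[:,1].max())
print('tcp in fixture mm',(s['tool_pos'][:2]-c)@np.array([x,y]).T*1e3)
for nm,(u,v) in(('plate end',(320,137*.75)),('base end',(279.5,112.5))):
    print(nm,((onz('wrist',u,v,zt if nm[0]=='p' else .024,s)[:2]-c)@np.array([x,y]).T)*1e3)
E
```

```text
baseL x at y=0, y=70 [-40.9748 -39.9436] yaw err deg -0.8440501526098508 41 ys 25.42706814934874 99.63102334609275
baseR x at y=0, y=70 [39.9047 40.1076] yaw err deg -0.1661424772490516 15 ys 29.30813311418381 42.37146554908544
platL x at y=0, y=70 [-7.5634 -7.4391] yaw err deg -0.1017291326671295 44 ys 46.504887030871075 85.53047752553297
platR x at y=0, y=70 [2.5686 2.0888] yaw err deg 0.3927042941783307 26 ys 48.34678944902498 85.54216978674792
tcp in fixture mm [-2.5258 -0.3318]
plate end [-2.5007 89.7611]
base end [-39.0908 104.7516]
```

```bash
python3 -m creep '.0096 -.0028 0 0 0 -.0035;.0096 -.0028 -.1 0 0 -.0035;.0096 -.0028 -.22 0 0 -.0035;.0096 -.0028 -.33 0 0 -.0035;.0096 -.0028 -.42 0 0 -.0035'
python3 -m creep '0 0 -.03 0 0 0;0 0 -.03 0 0 0;0 0 -.05 0 0 0;0 0 -.07 0 0 0;0 0 -.07 0 0 0'
```

```text
time_s: 8.52
tool_pos: [0.6053, -0.0023, 0.0748]
ee_rot: [-2.519, -1.875, 0.003]
contact_force: [0.4, 1.1, -2.3]
opening: 0.009
gripper_force: 30.0
time_s: 9.15
tool_pos: [0.6063, -0.0025, 0.0632]
ee_rot: [-2.52, -1.876, 0.0]
contact_force: [-0.2, 0.1, -1.4]
opening: 0.0089
gripper_force: 30.0
```

```bash
python3 -m creep '0 0 -.015 0 0 0;0 0 -.03 0 0 0;0 0 -.045 0 0 0;0 0 -.06 0 0 0;0 0 -.07 0 0 0'
python3 -m creep '0 0 -.005 0 0 0;0 0 -.01 0 0 0;0 0 -.01 0 0 0;0 0 -.01 0 0 0;0 0 -.01 0 0 0'
```

```text
time_s: 9.78
tool_pos: [0.6064, -0.0025, 0.0491]
ee_rot: [-2.52, -1.876, 0.0]
contact_force: [-0.8, -0.5, -2.2]
opening: 0.0091
gripper_force: 30.0
time_s: 10.4
tool_pos: [0.6065, -0.0025, 0.0475]
ee_rot: [2.52, 1.876, 0.0]
contact_force: [-0.7, -0.2, -2.5]
opening: 0.0092
gripper_force: 30.0
```

```bash
python3 -m creep '0 0 -.005 0 0 0;0 0 -.005 0 0 0;0 0 -.005 0 0 0;0 0 -.005 0 0 0;0 0 -.005 0 0 0'
python3 -m creep '0 0 -.005 0 0 0;0 0 -.005 0 0 0;0 0 -.005 0 0 0;0 0 -.005 0 0 0;0 0 -.005 0 0 0'
```

```text
time_s: 11.02
tool_pos: [0.6072, -0.0027, 0.0474]
ee_rot: [2.519, 1.875, 0.001]
contact_force: [-2.1, -0.9, 5.9]
opening: 0.0092
gripper_force: 30.0
time_s: 11.65
tool_pos: [0.6078, -0.0029, 0.0473]
ee_rot: [2.518, 1.875, 0.003]
contact_force: [-2.6, 0.2, 9.4]
opening: 0.0093
gripper_force: 30.1
```

The force rose to about +9 N at TCP z 0.0474, and the seated height I worked out is 0.0475, so the plate is seated. I'll release it, back off, look, and head for the clamp.

```bash
python3 -m creep '0 0 .005 0 0 0;0 0 .005 0 0 0;0 0 .005 0 0 0;0 0 .005 0 0 0;0 0 .005 0 0 0' -1
python3 -m creep '0 0 .1 0 0 0;0 0 .3 0 0 0;0 0 .5 0 0 0;0 0 .7 0 0 0;0 0 .9 0 0 0'
python3 - <<'E'
from h import *
import pickle
im,s=snap('wrist','w5.png');pickle.dump(s,open('w5.pkl','wb'));print(s['tool_pos'],s['ee_rot'])
E
python3 -m creep '-.15 -.15 0 0 0 .04;-.3 -.3 0 0 0 .08;-.45 -.45 0 0 0 .12;-.6 -.6 0 0 0 .16;-.65 -.75 0 0 0 .2'
python3 -m creep '-.03 -.1 0 0 0 .02;-.06 -.2 0 0 0 .046;-.1 -.3 0 0 0 .046;-.15 -.4 0 0 0 .046;-.15 -.45 0 0 0 .046'
python3 - <<'E'
from h import *
import pickle
im,s=snap('wrist','w6.png');pickle.dump(s,open('w6.pkl','wb'));print(s['tool_pos'],s['ee_rot'])
a=cv2.imread('pics/w5.png')[60:420,220:460];b=cv2.imread('pics/w6.png')[60:420,180:460]
print(proj('wrist',[.4465,-.243,.1],s))
cv2.imwrite('pics/m3.png',np.hstack([cv2.resize(a,(360,540)),cv2.resize(b,(420,540))]))
E
```

```text
time_s: 12.28
tool_pos: [0.6064, -0.0025, 0.0463]
ee_rot: [-2.52, -1.876, 0.0]
contact_force: [-0.2, -0.5, -1.0]
opening: 0.0571
gripper_force: 0.0
time_s: 12.9
tool_pos: [0.6067, -0.0025, 0.2296]
ee_rot: [2.519, 1.875, 0.002]
contact_force: [0.3, -0.0, -0.9]
opening: 0.092
gripper_force: 0.0
[ 0.60665012 -0.00251779  0.22958001] [2.51882477e+00 1.87495387e+00 2.17628601e-03]
time_s: 13.58
tool_pos: [0.4755, -0.1534, 0.2278]
ee_rot: [2.093, 2.34, 0.0]
contact_force: [0.1, -0.1, 0.8]
opening: 0.0917
gripper_force: 0.0
time_s: 14.2
tool_pos: [0.4464, -0.2435, 0.2275]
ee_rot: [1.988, 2.43, -0.0]
contact_force: [-0.4, 0.4, 0.3]
opening: 0.0917
gripper_force: 0.0
[ 0.44637463 -0.24347288  0.22748526] [ 1.98785739e+00  2.43049937e+00 -1.06940126e-04]
[319.98428844 226.86760536]
```

View pics/m3.png

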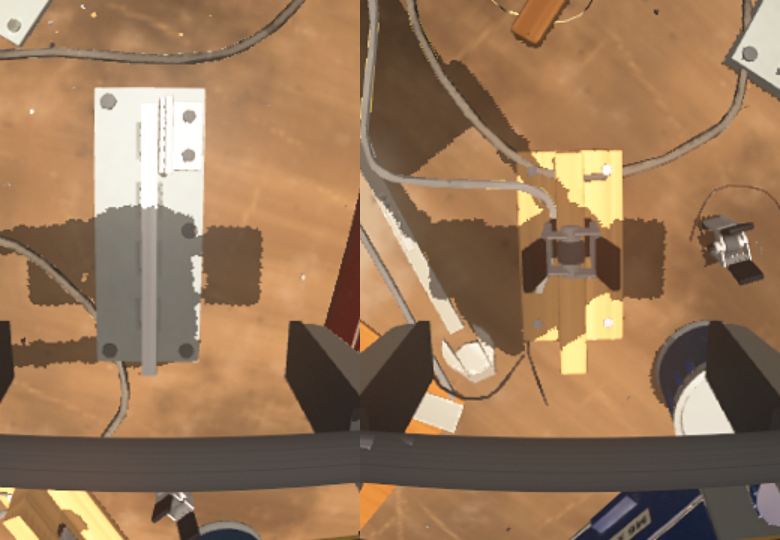

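m3, left: the plate stands in the slots in front of the ear and parallel to it. Right: the clamp on the rail has its barrel at full-size (320,226.7), predicted (320,226.9), with handles at (296,232) and (346,232). The small look-alike clamp is off to the right. Next I'll check the heights and the size.

```bash
python3 - <<'E'
from h import *
import pickle
np.set_printoptions(precision=4,suppress=True)
s=pickle.load(open('w6.pkl','rb'))
print('barrel',two(ray('top',450,257),ray('wrist',320.2,226.7,s)))
w=lambda u,v:(180+(u-360)/1.5,60+v/1.5)
# handle tips outer edge mids: left (523,262) right(620,262) in m3
L,Rr=ray('wrist',*w(523,262),s),ray('wrist',*w(620,262),s)
for z in(.130,.138,.146):
    a=L[0]+L[1]*(z-L[0][2])/L[1][2];b=Rr[0]+Rr[1]*(z-Rr[0][2])/Rr[1][2]
    print(z,a[:2],b[:2],np.linalg.norm(a-b)*1e3,(a+b)[:2]/2,np.degrees(np.arctan2((b-a)[1],(b-a)[0])))
for z in(.085,.09,.095): print(onz('wrist',320.2,226.7,z,s))
a,b=[onz('wrist',*w(*p),z=.078,s=s) for p in((570,152),(573,373))];d=a-b;print('rail yaw',np.degrees(np.arctan2(-d[0],d[1])),(a+b)/2,np.linalg.norm(d))
# plate in fixture, w5
s=pickle.load(open('w5.pkl','rb'));v=lambda u,v_:(220+u/1.5,60+v_/1.5)
th=np.radians(-16.7);Q=np.array([[np.cos(th),np.sin(th)],[-np.sin(th),np.cos(th)]]);c=np.array([.607,-.002])
for n,u,r,z in(('pl top',149.5,101,.084),('pl bot',149.5,375,.084),('baseTL',95,88,.024),('baseBL',96,361,.024),('earfront',161,95,.081),('ear end',168,172,.084)):
    print(n,Q@(onz('wrist',*v(u,r),z,s)[:2]-c)*1e3)
E
```

```text
barrel (array([ 0.4467, -0.2427,  0.1002]), np.float64(0.00011568498892830234))
0.13 [ 0.421  -0.2487] [ 0.4738 -0.238 ] 53.93937116282544 [ 0.4474 -0.2434] 11.451428121573246
0.138 [ 0.4213 -0.2468] [ 0.4727 -0.2364] 52.509265616740414 [ 0.447  -0.2416] 11.45142812157324
0.146 [ 0.4216 -0.2449] [ 0.4716 -0.2348] 51.07916007065539 [ 0.4466 -0.2398] 11.451428121573203
[ 0.4473 -0.2458  0.085 ]
[ 0.4471 -0.2448  0.09  ]
[ 0.4469 -0.2438  0.095 ]
rail yaw 12.264397214951307 [ 0.4507 -0.2584  0.078 ] 0.14964247667084069
pl top [-0.1506 91.087 ]
pl bot [ -0.0208 -90.384 ]
baseTL [-39.6519 105.2926]
baseBL [ -42.5188 -105.3124]
earfront [ 7.0307 95.1378]
ear end [11.4454 46.4877]
```

The handle tips measure 52–53 mm apart and the rail 149.6 mm, so this is the right clamp. The plate reads x = -0.1 mm and 181 mm long at the seated height. I'll descend and squeeze.

```bash
python3 -m creep '0 0 -.12 0 0 0;0 0 -.25 0 0 0;0 0 -.38 0 0 0;.002 .002 -.5 0 0 .003;.002 .002 -.58 0 0 .003'
python3 -m creep '0 0 0 0 0 0;0 0 0 0 0 0;0 0 0 0 0 0;0 0 0 0 0 0;0 0 0 0 0 0' 1
python3 -m creep '0 0 0 0 0 0;0 0 0 0 0 0;0 0 0 0 0 0;0 0 0 0 0 0;0 0 0 0 0 0'
python3 - <<'E'
from h import *
import pickle
for n in('side','wrist'):
    im,s=snap(n,n+'7.png')
pickle.dump(s,open('w7.pkl','wb'))
p=proj('side',[.4467,-.243,.11]);print(p,proj('wrist',[.4467,-.243,.095],s))
u,v=map(int,p)
a=cv2.imread('pics/side7.png')[v-60:v+60,u-60:u+60];b=cv2.imread('pics/wrist7.png')[100:340,200:440]
cv2.imwrite('pics/m4.png',np.hstack([cv2.resize(a,(400,400),interpolation=cv2.INTER_CUBIC),cv2.resize(b,(400,400))]))
E
```

```text
time_s: 14.88
tool_pos: [0.447, -0.2413, 0.1095]
ee_rot: [-1.979, -2.439, -0.0]
contact_force: [-0.4, 0.1, -0.5]
opening: 0.0918
gripper_force: 0.0
time_s: 15.5
tool_pos: [0.4471, -0.2427, 0.1115]
ee_rot: [1.979, 2.438, -0.001]
contact_force: [-3.1, -0.5, 5.6]
opening: 0.044
gripper_force: 3.3
time_s: 16.12
tool_pos: [0.4461, -0.2435, 0.1122]
ee_rot: [1.98, 2.439, -0.005]
contact_force: [-7.1, -1.5, 10.9]
opening: 0.0004
gripper_force: 5.0
[353.33868907 296.02329145] [321.07059006 262.16942755]
```

View pics/m4.png

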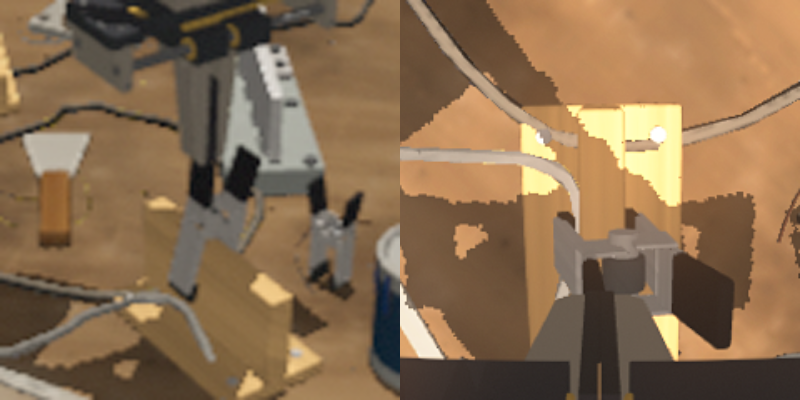

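m4 shows the grip missed. The fingers are shut to 0.4 mm beside the handles, and the clamp leans towards +x with its barrel at crop (625,260) and right handle at (705,300). Nothing is between the pads, so I'll lift clear with them shut, then look again.

```bash
python3 -m creep '0 0 .04 0 0 0;0 0 .08 0 0 0;0 0 .14 0 0 0;0 0 .22 0 0 0;0 0 .3 0 0 0'
python3 -m creep '0 0 .1 0 0 0;0 0 .2 0 0 0;0 0 .28 0 0 0;0 0 .28 0 0 0;0 0 .28 0 0 0' -1
python3 - <<'E'
from h import *
import pickle
im,s=snap('wrist','w8.png');pickle.dump(s,open('w8.pkl','wb'));print(s['tool_pos'],s['ee_rot'])
snap('side','s8.png');snap('top','t8.png')
for z in(.078,.09,.144):print(proj('wrist',[.4467,-.243,z],s),proj('side',[.4467,-.243,z]),proj('top',[.4467,-.243,z]))
for f in('pics/w6.png','pics/w8.png'):
    h=cv2.cvtColor(cv2.imread(f),cv2.COLOR_BGR2HSV);m=(h[:,:,2]<60).astype(np.uint8);m[:120]=0;m[330:]=0;m[:,:240]=0;m[:,400:]=0
    n,_,st,ce=cv2.connectedComponentsWithStats(m);print(f,[(st[i].tolist(),ce[i].round(1).tolist()) for i in range(1,n) if st[i][4]>60])
E
```

```text
time_s: 16.85
tool_pos: [0.4471, -0.2422, 0.1718]
ee_rot: [1.979, 2.439, -0.0]
contact_force: [0.6, 0.8, -1.1]
opening: 0.0003
gripper_force: 0.0
time_s: 17.48
tool_pos: [0.4466, -0.2418, 0.2257]
ee_rot: [-1.979, -2.438, -0.0]
contact_force: [-0.6, 0.7, -0.5]
opening: 0.0485
gripper_force: 0.0
[ 0.44660012 -0.24183132  0.22574245] [-1.97927392e+00 -2.43827004e+00 -4.35692261e-05]
[319.84193298 224.67267531] [353.04875142 307.5738825 ] [447.93532466 258.38310978]
[319.83669595 227.12166861] [353.15671228 303.27291746] [449.12338232 257.63868201]
[319.80768779 240.56198194] [353.6540465  283.46002244] [454.78834705 254.08905875]
pics/w6.png [([391, 281, 9, 31, 123], [396.0, 295.5])]
pics/w8.png [([240, 300, 31, 30, 457], [254.5, 320.5]), ([379, 312, 21, 18, 173], [391.4, 324.0])]
```

```bash
python3 - <<'E'
import cv2,numpy as np
r=lambda f,y,x,h:cv2.resize(cv2.imread('pics/'+f)[y:y+h*3,x:x+h*4],(400,300),interpolation=cv2.INTER_CUBIC)
cv2.imwrite('pics/m5.png',np.vstack([np.hstack([r('w6.png',175,250,36),r('w8.png',175,250,36)]),np.hstack([r('side7.png',252,305,26),r('s8.png',252,305,26)])]))
E
```

```text
(no output)
```

View pics/m5.png

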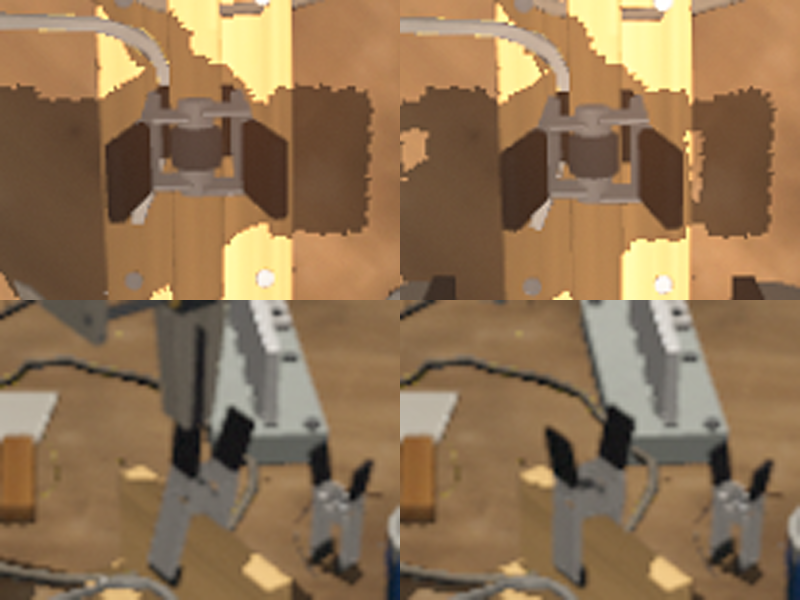

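The clamp is upright on the rail again, and the side view puts the handle tips at z≈0.144 (mean pixel (353,284)). In the failed squeeze the grey fingertips ended at about that same height, though the TCP was at 0.112. I'll check numerically where the fingertips really are, from their tips in w3.

```bash
python3 - <<'E'
from h import *
import pickle
np.set_printoptions(precision=1,suppress=True)
s=pickle.load(open('w3.pkl','rb'));Rw=R.from_rotvec(s['ee_rot']).as_matrix();p=np.array(s['tool_pos'])
for z in(0,-.01,-.019,-.03,-.04):
    print(z,[proj('wrist',p+Rw@np.array([x,y,z]),s) for x in(.01,-.01) for y in(-.046,.046)])
for z in(.112,.13,.142): print(z,proj('side',[.4461,-.2435,z]))
g=cv2.imread('pics/w3.png');d=cv2.imread('pics/w6.png')
# finger tips: same pixels in both pictures
h=cv2.cvtColor(g,cv2.COLOR_BGR2HSV)[:,:,2];
df=(cv2.absdiff(g,d).max(2)<14)&(cv2.GaussianBlur(h,(5,5),0)<110);df=cv2.morphologyEx(df.astype(np.uint8),cv2.MORPH_OPEN,np.ones((5,5)))
n,_,st,ce=cv2.connectedComponentsWithStats(df);print([st[i].tolist() for i in range(1,n) if st[i][4]>300])
b=cv2.imread('pics/wrist7.png');
for r in(250,256,262,268,274,280,286): print(r,b[r,300:352:4].max(1).tolist())
E
```

```text
0 [array([240.6, 254.6]), array([399.3, 254.7]), array([242.7, 286.9]), array([397.3, 287. ])]
-0.01 [array([237. , 259.5]), array([403. , 259.5]), array([239.3, 293.1]), array([400.7, 293.1])]
-0.019 [array([233.4, 264.2]), array([406.6, 264.3]), array([236. , 299.1]), array([404. , 299.1])]
-0.03 [array([228.7, 270.6]), array([411.4, 270.7]), array([231.6, 307.1]), array([408.4, 307.1])]
-0.04 [array([223.9, 277.1]), array([416.2, 277.2]), array([227.2, 315.1]), array([412.8, 315.1])]
0.112 [353.2 295.5]
0.13 [353.4 288.8]
0.142 [353.5 284.4]
[[230, 213, 57, 59, 2377], [356, 214, 26, 33, 693], [613, 215, 27, 83, 1338], [0, 274, 640, 206, 72882], [0, 456, 25, 24, 343]]
250 [132, 130, 134, 130, 131, 135, 132, 133, 129, 151, 148, 131, 133]
256 [132, 127, 151, 62, 61, 186, 84, 84, 83, 85, 86, 88, 131]
262 [127, 129, 143, 60, 61, 98, 84, 85, 88, 89, 88, 86, 129]
268 [126, 125, 144, 58, 58, 59, 82, 83, 84, 87, 83, 82, 130]
274 [209, 127, 149, 57, 58, 58, 70, 78, 82, 82, 82, 98, 181]
280 [106, 105, 106, 55, 56, 55, 57, 79, 107, 108, 107, 106, 127]
286 [104, 104, 106, 53, 54, 53, 55, 64, 106, 106, 107, 106, 110]
```

The measurement settles it: in w3 the visible fingertips lie at tool z ≈ -30 mm, and the side view gives 0.142 against TCP 0.112. So the real fingertips end about 30 mm above the reported TCP, and I only caught the last 2 mm of the handles. Taking the barrel at z≈0.090, I want tips at ≈0.111, meaning reported TCP ≈0.081.

```bash
python3 -m creep '0 0 -.12 0 0 0;0 0 -.26 0 0 0;0 0 -.4 0 0 0;0 0 -.55 0 0 0;0 0 -.64 0 0 0' -1
python3 -m creep '0 0 -.03 0 0 0;0 0 -.06 0 0 0;0 0 -.085 0 0 0;0 0 -.085 0 0 0;0 0 -.085 0 0 0'
python3 -m creep '0 0 0 0 0 0;0 0 0 0 0 0;0 0 0 0 0 0;0 0 0 0 0 0;0 0 0 0 0 0' 1
python3 -m creep '0 0 0 0 0 0;0 0 0 0 0 0;0 0 0 0 0 0;0 0 0 0 0 0;0 0 0 0 0 0'
```

```text
time_s: 18.25
tool_pos: [0.4459, -0.2412, 0.0963]
ee_rot: [-1.978, -2.437, -0.0]
contact_force: [0.6, 0.2, 1.0]
opening: 0.0915
gripper_force: 0.0
time_s: 18.88
tool_pos: [0.4472, -0.2423, 0.0819]
ee_rot: [1.979, 2.438, -0.0]
contact_force: [-0.3, 0.3, -1.0]
opening: 0.0917
gripper_force: 0.0
time_s: 19.5
tool_pos: [0.4467, -0.242, 0.0812]
ee_rot: [-1.98, -2.439, -0.0]
contact_force: [-0.1, -0.6, -1.2]
opening: 0.0445
gripper_force: 12.1
time_s: 20.12
tool_pos: [0.4469, -0.2421, 0.0814]
ee_rot: [-1.98, -2.439, -0.0]
contact_force: [-0.0, 0.4, -1.3]
opening: 0.0326
gripper_force: 29.9
```

Opening 32.6 mm at 29.9 N: squeezed to the stop. I'll lift gently and check that the grip holds.

```bash
python3 -m creep '0 0 .03 0 0 0;0 0 .08 0 0 0;0 0 .14 0 0 0;0 0 .2 0 0 0;0 0 .26 0 0 0'
python3 -m creep '0 0 .08 0 0 0;0 0 .18 0 0 0;0 0 .28 0 0 0;0 0 .38 0 0 0;0 0 .44 0 0 0'
python3 - <<'E'
from h import *
import pickle
np.set_printoptions(precision=1,suppress=True)
im,s=snap('wrist','w9.png');pickle.dump(s,open('w9.pkl','wb'))
snap('side','s9.png');p=s['tool_pos']
b=np.array([p[0],p[1],p[2]+.009])
print(proj('side',b),proj('wrist',b,s),proj('side',b-[0,0,.05]))
# moved things on the rail: compare side view before/after
d=cv2.absdiff(cv2.imread('pics/s9.png'),cv2.imread('pics/s8.png')).max(2)>40
r=d[290:330,335:375];print('changed px where clamp stood',r.sum())
E
```

```text
time_s: 20.75
tool_pos: [0.447, -0.2422, 0.1345]
ee_rot: [1.98, 2.439, 0.0]
contact_force: [0.7, -0.3, -2.2]
opening: 0.0321
gripper_force: 29.9
time_s: 21.38
tool_pos: [0.4473, -0.2424, 0.2232]
ee_rot: [1.979, 2.438, -0.0]
contact_force: [-0.2, 0.6, -1.3]
opening: 0.0324
gripper_force: 29.9
[354.6 249.2] [320.  276.5] [354.2 268.8]
changed px where clamp stood 239
```

```bash
python3 -m creep '.06 .1 0 0 0 -.02;.15 .25 0 0 0 -.05;.25 .41 0 0 0 -.08;.36 .59 0 0 0 -.11;.46 .76 0 0 0 -.13'
python3 -m creep '.1 .16 0 0 0 -.03;.2 .33 0 0 0 -.06;.3 .5 0 0 0 -.09;.4 .66 0 0 0 -.11;.463 .765 0 0 0 -.119'
python3 -m creep '0 0 -.05 0 0 0;0 0 -.12 0 0 0;0 0 -.18 0 0 0;0 0 -.2 0 0 0;0 0 -.2 0 0 0'
python3 - <<'E'
from h import *
import pickle
np.set_printoptions(precision=1,suppress=True)
im,s=snap('wrist','w10.png');pickle.dump(s,open('w10.pkl','wb'));print(np.array(s['tool_pos'])*1e3,s['ee_rot'])
th=np.radians(-16.7);Q=np.array([[np.cos(th),np.sin(th)],[-np.sin(th),np.cos(th)]]);c=np.array([.607,-.002])
print('tcp in fixture',Q@(s['tool_pos'][:2]-c)*1e3)
a=s['ee_rot'];print('tooly',(2*np.degrees(np.arctan2(a[1],a[0]))-90)%180)
# barrel in grip: bright/grey profile of wrist picture along expected barrel row
b=np.array([s['tool_pos'][0],s['tool_pos'][1],s['tool_pos'][2]+.009]);print('barrel px',proj('wrist',b,s))
# the same region in w9 and w10: clamp did not shift in the hand if it is unchanged
d=cv2.absdiff(cv2.imread('pics/w9.png'),im[:,:,::-1]).max(2);m=(d<25).astype(np.uint8);m=cv2.morphologyEx(m,cv2.MORPH_OPEN,np.ones((5,5)))
n,_,st,ce=cv2.connectedComponentsWithStats(m[:,250:390]);print([(st[i].tolist(),ce[i].round().tolist()) for i in range(1,n) if st[i][4]>150])
# plate top edges for y>0 side
E
```

```text
time_s: 22.1
tool_pos: [0.5389, -0.0887, 0.2204]
ee_rot: [-2.28, -2.159, 0.001]
contact_force: [0.1, -0.3, -2.1]
opening: 0.0325
gripper_force: 29.9
time_s: 22.72
tool_pos: [0.6315, 0.0645, 0.22]
ee_rot: [-2.518, -1.875, 0.002]
contact_force: [-0.4, 0.4, -1.7]
opening: 0.0324
gripper_force: 29.9
time_s: 23.35
tool_pos: [0.6312, 0.0625, 0.1811]
ee_rot: [-2.52, -1.875, 0.001]
contact_force: [0.1, -0.7, -0.8]
opening: 0.0325
gripper_force: 29.9
[631.2  62.5 181.1] [-2.5 -1.9  0. ]
tcp in fixture [ 4.6 68.7]
tooly 163.2982872177754
barrel px [319.6 276.2]
[([104, 0, 36, 36, 875], [126.0, 18.0]), ([28, 27, 30, 40, 394], [42.0, 48.0]), ([118, 39, 22, 30, 281], [132.0, 56.0]), ([19, 69, 14, 16, 192], [25.0, 76.0]), ([5, 92, 43, 32, 647], [22.0, 110.0]), ([37, 136, 37, 24, 633], [54.0, 149.0]), ([107, 138, 19, 20, 292], [115.0, 148.0]), ([0, 163, 16, 17, 215], [6.0, 171.0]), ([106, 167, 34, 43, 816], [120.0, 189.0]), ([0, 186, 22, 25, 451], [9.0, 198.0]), ([8, 215, 17, 22, 279], [17.0, 225.0]), ([106, 216, 28, 24, 350], [121.0, 225.0]), ([0, 237, 140, 243, 26030], [68.0, 370.0]), ([0, 239, 26, 33, 359], [8.0, 258.0])]
```

The clamp sits at fixture x 4.6, y 68.7 mm with its closing axis aligned at 163.3° (i.e. -16.7°), and it hasn't moved in the hand. Lowering it now.

```bash
python3 -m creep '.002 .004 -.05 0 0 0;.002 .004 -.1 0 0 0;.002 .004 -.15 0 0 0;.002 .004 -.2 0 0 0;.002 .004 -.24 0 0 0'
python3 -m creep '0 0 -.04 0 0 0;0 0 -.08 0 0 0;0 0 -.12 0 0 0;0 0 -.15 0 0 0;0 0 -.15 0 0 0'
python3 -m creep '0 0 -.02 0 0 0;0 0 -.04 0 0 0;0 0 -.053 0 0 0;0 0 -.053 0 0 0;0 0 -.053 0 0 0'
```

```text
time_s: 24.02
tool_pos: [0.6316, 0.0637, 0.1324]
ee_rot: [-2.52, -1.876, 0.001]
contact_force: [0.6, -0.9, -1.6]
opening: 0.0328
gripper_force: 29.9
time_s: 24.65
tool_pos: [0.6314, 0.0637, 0.1027]
ee_rot: [-2.519, -1.875, 0.001]
contact_force: [0.5, 0.4, -0.8]
opening: 0.0324
gripper_force: 29.9
time_s: 25.28
tool_pos: [0.632, 0.0637, 0.0929]
ee_rot: [2.52, 1.876, 0.0]
contact_force: [0.9, 0.1, -1.0]
opening: 0.0322
gripper_force: 29.9
```

```bash
python3 -m creep '0 0 0 0 0 0;0 0 0 0 0 0;0 0 0 0 0 0;0 0 0 0 0 0;0 0 0 0 0 0' -1
python3 -m creep '0 0 0 0 0 0;0 0 0 0 0 0;0 0 0 0 0 0;0 0 .03 0 0 0;0 0 .06 0 0 0'
python3 -m creep '0 0 .1 0 0 0;0 0 .25 0 0 0;0 0 .4 0 0 0;0 0 .55 0 0 0;0 0 .66 0 0 0'
python3 - <<'E'
from h import *
import pickle
np.set_printoptions(precision=1,suppress=True)
im,s=snap('wrist','w11.png');pickle.dump(s,open('w11.pkl','wb'));print(np.array(s['tool_pos'])*1e3)
snap('side','s11.png');snap('top','t11.png')
th=np.radians(-16.7);x=np.array([np.cos(th),np.sin(th),0]);y=np.array([-np.sin(th),np.cos(th),0]);c=np.array([.607,-.002,0])
o=c+.0055*x+.07*y+[0,0,.102]
for n,P in(('barrel',o),('tip f',o-.0265*x+[0,0,.054]),('tip b',o+.0265*x+[0,0,.054])):
    print(n,'wrist',proj('wrist',P,s),'side',proj('side',P))
# dark sleeves in wrist and side views
for f,b in(('w11',(150,310,240,400)),('s11',(210,300,330,420))):
    h=cv2.cvtColor(cv2.imread(f'pics/{f}.png'),cv2.COLOR_BGR2HSV)[b[0]:b[1],b[2]:b[3],2]
    for t in(45,75):
        n,_,st,ce=cv2.connectedComponentsWithStats((h<t).astype(np.uint8))
        print(f,t,[((st[i][:4]+[b[2],b[0],0,0]).tolist(),(ce[i]+[b[2],b[0]]).round(1).tolist()) for i in range(1,n) if st[i][4]>25])
E
```

```text
time_s: 25.9
tool_pos: [0.6321, 0.0637, 0.093]
ee_rot: [2.52, 1.876, 0.001]
contact_force: [-0.9, 0.8, 1.2]
opening: 0.0803
gripper_force: 0.0
time_s: 26.52
tool_pos: [0.632, 0.0637, 0.1054]
ee_rot: [2.52, 1.876, 0.0]
contact_force: [-0.7, -0.1, -1.0]
opening: 0.092
gripper_force: 0.0
time_s: 27.15
tool_pos: [0.6326, 0.0637, 0.2404]
ee_rot: [2.518, 1.875, 0.004]
contact_force: [0.0, 0.1, -0.3]
opening: 0.0918
gripper_force: 0.0
[632.6  63.7 240.4]
barrel wrist [318.9 225.4] side [369.1 233. ]
tip f wrist [285.9 238.5] side [360.6 216.4]
tip b wrist [352.1 238.4] side [378.9 215.8]
w11 45 []
w11 75 [([327, 219, 5, 13], [329.1, 225.6]), ([287, 220, 16, 36], [294.3, 237.3]), ([335, 221, 16, 35], [342.9, 237.9]), ([307, 222, 4, 10], [308.1, 226.4]), ([251, 290, 24, 20], [261.9, 299.4])]
s11 45 [([335, 210, 9, 9], [339.4, 213.5]), ([375, 216, 4, 12], [376.6, 221.6]), ([386, 289, 5, 11], [387.8, 293.9])]
s11 75 [([335, 210, 10, 9], [339.7, 213.8]), ([358, 210, 14, 19], [364.7, 216.3]), ([375, 215, 4, 14], [376.5, 221.5]), ([376, 241, 26, 4], [387.8, 242.6]), ([330, 244, 32, 3], [346.3, 244.8]), ([331, 263, 25, 12], [345.6, 268.2]), ([384, 263, 18, 10], [392.2, 267.7]), ([330, 270, 22, 7], [341.1, 273.1]), ([330, 283, 17, 6], [337.1, 285.9]), ([385, 289, 6, 11], [387.5, 294.1])]
```

The handle outer edges are at columns 287 and 351, centred on 319 as predicted, and the side-view tip rows are 210–215. So the clamp stands upright at the spot, origin about 15–18 mm above it. One numeric check remains: whether the plate is still fully down, and that nothing else moved.

```bash
python3 - <<'E'
from h import *
import pickle
np.set_printoptions(precision=1,suppress=True)
th=np.radians(-16.7);Q=np.array([[np.cos(th),np.sin(th)],[-np.sin(th),np.cos(th)]]);c=np.array([.607,-.002])
from numpy import array
for f in('w5','w11'):
    s=pickle.load(open(f+'.pkl','rb'));g=cv2.cvtColor(cv2.imread(f'pics/{f}.png'),cv2.COLOR_BGR2GRAY).astype(float)
    for yy in(45,30,15,0,-15,-30):
        out=[]
        for lo,hi,sg in((-12,-1,1),(1,14,-1)):
            xs=np.arange(lo,hi,.25);px=[proj('wrist',[*(c+Q.T@array([x,yy])/1e3),.084],s) for x in xs]
            v=cv2.remap(g.astype(np.float32),array(px,np.float32)[:,None,:],None,cv2.INTER_LINEAR).ravel()
            d=np.abs(np.diff(cv2.GaussianBlur(v[:,None],(1,5),0).ravel()));out.append(xs[d.argmax()])
        print(f,yy,'front/back edge x',out,end='; ')
    print()
a,b=cv2.imread('pics/top0.png'),cv2.imread('pics/t11.png')
d=(cv2.absdiff(a,b).max(2)>60).astype(np.uint8);d=cv2.morphologyEx(d,cv2.MORPH_OPEN,np.ones((3,3)))
n,_,st,ce=cv2.connectedComponentsWithStats(d);print([st[i].tolist() for i in range(1,n) if st[i][4]>25])
E
```

```text
w5 45 front/back edge x [np.float64(-5.75), np.float64(5.75)]; w5 30 front/back edge x [np.float64(-5.75), np.float64(4.75)]; w5 15 front/back edge x [np.float64(-5.75), np.float64(3.75)]; w5 0 front/back edge x [np.float64(-5.0), np.float64(3.75)]; w5 -15 front/back edge x [np.float64(-5.0), np.float64(3.75)]; w5 -30 front/back edge x [np.float64(-5.25), np.float64(3.75)]; 
w11 45 front/back edge x [np.float64(-11.75), np.float64(6.0)]; w11 30 front/back edge x [np.float64(-4.0), np.float64(6.0)]; w11 15 front/back edge x [np.float64(-4.25), np.float64(6.0)]; w11 0 front/back edge x [np.float64(-4.25), np.float64(6.0)]; w11 -15 front/back edge x [np.float64(-4.25), np.float64(5.25)]; w11 -30 front/back edge x [np.float64(-4.5), np.float64(6.0)]; 
[[256, 35, 91, 86, 4683], [346, 62, 6, 23, 108], [342, 87, 8, 7, 45], [330, 90, 10, 8, 63], [253, 101, 15, 22, 250], [286, 106, 55, 31, 652], [219, 131, 117, 250, 14121], [315, 137, 8, 13, 62], [322, 161, 42, 57, 1169], [306, 180, 21, 10, 126], [373, 203, 6, 7, 36], [364, 204, 8, 5, 29], [324, 212, 10, 20, 163], [320, 226, 36, 88, 1369], [440, 242, 17, 21, 204], [449, 262, 13, 4, 45], [213, 264, 24, 10, 123], [441, 268, 12, 7, 67], [237, 273, 14, 5, 42], [252, 276, 42, 10, 137], [282, 311, 358, 169, 33101], [591, 321, 11, 8, 62], [631, 331, 9, 10, 54], [582, 339, 38, 22, 353], [507, 342, 22, 13, 175], [620, 342, 20, 13, 167], [534, 352, 19, 7, 106], [174, 382, 123, 98, 8705], [355, 421, 18, 6, 68], [70, 422, 111, 58, 4516], [515, 475, 26, 5, 108]]
```

The plate has been drawn back against the ear, with edges at x -4.2 to 6.0, parallel and at the seated height. The clamp grips both, and the gripper is clear.

```bash
python3 -c "
from cell import hand_in; print(hand_in())"
```

```text
the job is handed in; nothing more can be done
None
```

The job is handed in at about 27 s of the 54 s allowed: the plate is fully down in the slots against the ear and the clamp grips both, handles up; the first squeeze slipped off the handles and was redone, and I saw no sign that any other tool moved.

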